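# Free the tray's folding leg with the pick

## Robot

A 6-joint arm with a two-finger parallel gripper is mounted at the origin on the work surface. World frame = base frame: x ahead of the robot, y to its left, z up, the work surface at z = 0. Lengths are in mm, angles in rad, forces in N, time in s.
With the tool pointing down it reaches from about 275 to 1000 mm from the base axis. Payload 8.4 kg.
Tool frame: the origin (TCP) lies at the centre of the arm's flange, where the gripper is bolted on; the fingertips stand 173 mm ahead of it and the grasp point (between the pads) lies 155 mm ahead of it; z points along the fingers, y is the direction in which the jaws open and shut (so a half turn about z gives the same grasp; the last joint's range is limited). The gripper opens to 85 mm and grips with 20 to 120 N. Pads are 22 mm wide; open, the fingers measure 114 mm over their backs; the gripper's body (76 mm by 85 mm) begins 54 mm behind the grasp point. The pads swing forward as they close: fully open they stand 13 mm farther back than shut.
Start: joints at [1.267, 0.353, 1.633, -0, 1.155, -0.002], TCP at [185.773, 596.756, 404.681] pointing down, gripper open.
Joint ranges: [-2.63, 2.63], [-0.92, 2.1], [0.06, 2.66], [-1.3, 4.44], [0, 2.69], [-3.02, 3.02]. Speed limits (rad/s): [2.22, 2.22, 2.79, 3.14, 3.14, 3.14].

## Interface

Orientations are given as [roll, pitch, yaw] about the fixed x, y, z axes, in that order (R = Rz(yaw) Ry(pitch) Rx(roll)).
In Python, from rig import sense, grab_frame, camera_model, sign_off gives the robot as it stands. The module is installed in compiled form; this text tells all that it offers.
- The arm moves only by the tool step_arm, never from a script. Its argument "commands" is a list of rows, each a list of 3 entries, a list of its own where there are three numbers: the shift along the tool's x, y, z in mm, then the turn about the tool's z in rad, then the opening, from 0 (shut) to 1 (fully open). A call has 1 to 20 rows; each row shifts and turns the pose as measured when the row begins, along the tool's axes as they then stand; what a row does not reach is not made up. A row lasts 1/8 s, in which the tool goes at most 62.5 mm and 10.7 degrees, less where a joint would pass 70% of its speed; a pose out of reach is approached as far as the arm can. A call with a gripper value outside its range is refused whole. The fingers move at their own pace and stop on an object; "force" is the grip in N (left out, the last holds). Time passes only in rows, so rows that do not move let the fingers close. It gives the time, the measured TCP pose, the force and the opening at its end, in the units of the state.
- sense(): the state, without advancing time (a new reading comes with each control period).
- grab_frame(name): name is "scene" or "side" or "wrist"; returns the picture (384x512x3 uint8, blue, green, red); there is no depth.
- camera_model(name): a dict with "fx", "fy", "cx", "cy" (pixels), "dist" ([k1, k2, p1, p2, k3] as OpenCV has them; the pictures are not rectified), "R" (3x3) and "t" (3): a world point X has camera coordinates R X + t. Camera axes: x right, y down, z forward; pixel columns grow to the right and rows downward; lengths in mm; the calibration is good to about 2 mm. A picture is of the moment at which its call begins: read the wrist's pose just before it. camera_model takes no time and is no camera call; for the wrist camera it gives the pose at the moment of the call.
- sign_off(): hands the job in, once; it reports no verdict.
The state is a dict: "clock": time; "qpos": joint angles; "qvel": joint speeds; "joint_efforts": joint torques, N m; "eef_pos": TCP position; "tcp_rot": TCP orientation; "contact_force": force on the tool from outside, world axes, zero at the start; "wrist_torque": the same for the moment, N m; "opening": opening from 0.0 (shut) to 1.0 (fully open).
Only numpy, scipy, OpenCV 4.12 (cv2) and the standard library are available. Lean on these libraries where they do the work, as an engineer would, in place of code of your own. Each camera call takes 0.05 s, during which the arm holds its last target. There are 200 camera calls.

## Task

The bed tray's leg is locked flat. Take the pick from its wooden stand and feel with its tip, gently, in the three wells of the lock block for the one cap that is sprung; press that cap fully down so that the leg springs up, without forcing the two rigid plugs. Then put the pick back upright in its stand, fully home, with the leg left up and the coffee things left where they stand.

Things in the scene. Friction and masses are not known exactly. Their poses are not given: they have to be found in the camera images.
- pick: the pick (tool), 150 mm, 40 to 80 g, loose: straight round steel shaft 8 mm thick (z = 0 to 80 mm), blunt tip; round dark-wood handle 25 mm thick (z = 80 to 150 mm, last 5 mm tapered). Origin: middle of the tip; z runs from tip to handle. At the start it stands upright in the stand, the flat shoulder under its handle resting on the stand's top
- stand: the wooden stand, a fixed upright block 70 x 70 mm and 85 mm high, with a 17 mm upright bore through its middle. Origin: centre of its underside, on the bore's axis. With the pick seated, the pick's tip is 5 mm above this origin
- tray: wooden bed tray lying upside down, fixed, 260 (x) x 340 (y) x 22 mm. Origin: centre of its underside, on the table; z up, x away from the robot within 0.3 rad. Near its -x edge an aluminium lock block 50 (x) x 150 (y) mm, centred at x = -95 mm, top 58 mm above the table, has three wells in a row along y. Just beyond (+x) are the hinge cover (top at 44 mm) and knuckles (58 mm)
- well_left (a point): middle of the mouth of the well on the tray's +y side (tray frame: x -95, y +45, z 58 mm); axes as the tray's. Each well is upright, 20 mm wide; in it a flat steel cap 17 mm wide lies 14 mm below the mouth. The three caps look alike: one is the sprung release, two are rigid plugs that do not give. Which is which varies and must be felt
- well_mid (a point): the same for the middle well (tray frame: x -95, y 0, z 58 mm)
- well_right (a point): the same for the well on the tray's -y side (tray frame: x -95, y -45, z 58 mm)
- release (a joint): how far the release cap is pressed down, in m: 0 up, 0.007 fully down at its stop. A spring takes about 3 N to start it and 7 N to hold it fully down, and brings it back up when let go. The lock lets the leg go at about 4 to 5 mm
- leg (a joint): angle of the sprung hinge-leg, rad: 0 folded flat on the tray (locked), 1.2 up at its stop. Once unlocked it rises by itself in about 2 s and stays. A U-shaped wooden frame 218 mm wide; hinge axis along the tray's y at x = -50, z = 50 mm; it reaches 175 mm from there towards the tray's +x, so it swings up beyond the lock block and leans away from it
- leg_end (a point): middle of the leg's cross-bar, 165 mm from the hinge axis; 50 mm above the table when folded and about 204 mm when up
- cup: bystander, to be left alone: white porcelain cup standing on the saucer, 72 mm across the rim, 60 mm high, handle on its own +y side; origin: centre of its underside
- saucer: bystander, to be left alone: white porcelain saucer, 140 mm across, 18 mm high; origin: centre of its underside
- cezve: bystander, to be left alone: empty aluminium cezve, 94 mm wide, 75 mm high, with a wooden handle that rises from its own +y side to 160 mm out and 102 mm high; origin: centre of its underside
- lid: bystander, to be left alone: hard silicone lid lying flat, 92 mm across, 26 mm high at its knob; origin: centre of its underside
- dish: bystander, to be left alone: small glass dish with its cover on, 92 mm across, 60 mm high; origin: centre of its underside
- teaspoon: bystander, to be left alone: steel teaspoon, 140 mm long, lying along its own x; origin: near its middle, on the table
Not all that is in view belongs to the job. What is shaped like the stand but blue or pink is not meant.

How it is judged (in metres and radians):
On the way:
1. with the pick's tip down in a well, the release cap is pressed down at least 5.5 mm (value of joint release above 0.0055 m and ((horizontal distance between pick and well_left below 0.009 m and z of pick in the frame of well_left below -0.012 m) or (horizontal distance between pick and well_mid below 0.009 m and z of pick in the frame of well_mid below -0.012 m) or (horizontal distance between pick and well_right below 0.009 m and z of pick in the frame of well_right below -0.012 m))), for 0.1 s.
At the end, for the whole second after the job is handed in: The leg is up (over 1.05 rad), the release cap is back up (within 1.5 mm), and the pick is at rest in the stand's bore, upright within 0.1 rad, its tip within 7 mm of the bore's axis and less than 9 mm above the table (shoulder on the stand's top) (value of joint leg above 1.05 rad and value of joint release below 0.0015 m and horizontal distance between pick and stand below 0.007 m and z of pick in the frame of stand below 0.009 m and angle between pick's own z axis and vertical below 0.1 rad and linear speed of pick below 0.02 m/s); the robot touches nothing.
It fails at once if a rigid plug or the tray (lock block, leg) is forced: the pick presses on it with more than 40 N (contact force between pick and plug_a above 40 N or contact force between pick and plug_b above 40 N or contact force between pick and tray above 40 N).
It fails at once if a bystander is shifted by more than 25 mm (distance of any of cup, saucer, cezve, lid, dish, teaspoon from where it was at the start of the episode above 0.025 m).
It also fails if it takes over 64 s, if anything falls off the work surface, if the arm or the gripper's body presses on something with over 40 N, if the wrist force passes 120 N, or if a joint passes its speed limit or range.

## Working session

There is one attempt and no reset: what is moved stays moved. The work goes in short steps, Python scripts to look and compute and a tool call to move; the robot and the scene stay as the last step left them, time stands still between calls to the robot, and variables do not carry over. Pictures are saved under pics/ and viewed, about 8 in all and at most 12, crops included, and the job is handed in when it is done.

Besides the shell and the picture viewer there is one more tool, called after ">>>" in YAML: its name, and indented under it one key for each argument. step_arm: Moves the arm, as the interface text tells. Its arguments: {"type":"object","properties":{"commands":{"type":"array","items":{"type":"array"}},"force":{"type":"number"}},"required":["commands"]}

```bash
mkdir -p pics; python3 - <<'E'
from rig import *
import cv2,numpy as np
s=sense();print(s)
for n in("scene","side","wrist"):
    m=camera_model(n);print(n,m)
    cv2.imwrite(f"pics/{n}0.png",grab_frame(n))
a=cv2.imread("pics/scene0.png");b=cv2.imread("pics/side0.png")
E
```

```text
{'clock': 0.0, 'qpos': array([ 1.26659909e+00,  3.53660863e-01,  1.63411622e+00,  5.11967433e-06,
        1.15520365e+00, -2.37817321e-03]), 'qvel': array([-0.00107167, -0.00064613, -0.00029443,  0.00214882,  0.00132982,
        0.00013833]), 'joint_efforts': array([-2.76572660e-03, -6.05234671e+01, -3.42068839e+01, -2.97097486e-04,
        9.06986796e-03,  1.89803757e-06]), 'eef_pos': array([185.70422071, 596.53617577, 403.96123997]), 'tcp_rot': array([-3.14020459e+00, -7.98208180e-06,  2.83977152e+00]), 'contact_force': array([ 0.56615701, -0.1361741 ,  0.2195243 ]), 'wrist_torque': array([-0.04103111, -0.01845126, -0.02642183]), 'opening': 1.0040159573775713}
scene {'fx': 363.47770163989026, 'fy': 363.47770163989026, 'cx': 248.23150483676176, 'cy': 193.74695668724843, 'dist': array([-0.10050112,  0.        ,  0.        ,  0.        ,  0.        ]), 'R': array([[ 0.81754583,  0.57586068, -0.00181362],
       [ 0.33479741, -0.47786753, -0.81212888],
       [-0.46853976,  0.66334539, -0.58347527]]), 't': array([-462.29010953, -110.16435107, 1517.01461348])}
side {'fx': 490.70131345033553, 'fy': 490.70131345033553, 'cx': 246.5912150070302, 'cy': 195.78507180412598, 'dist': array([-0.09610757,  0.        ,  0.        ,  0.        ,  0.        ]), 'R': array([[-0.89768111, -0.44058965,  0.00702744],
       [-0.26015482,  0.51704675, -0.81546437],
       [ 0.35565164, -0.73385518, -0.57876462]]), 't': array([ 513.60718058,  189.53858378, 1657.80640353])}
wrist {'fx': 326.15072570147277, 'fy': 326.15072570147277, 'cx': 249.54162465038024, 'cy': 188.2080038473367, 'dist': array([-0.07514817,  0.        ,  0.        ,  0.        ,  0.        ]), 'R': array([[ 0.29758609,  0.95469111, -0.00271962],
       [ 0.90456266, -0.28104732,  0.32059133],
       [ 0.30530135, -0.09786359, -0.94721371]]), 't': array([-623.40859013,  -42.06295829,  382.03462362])}
```

View pics/scene0.png

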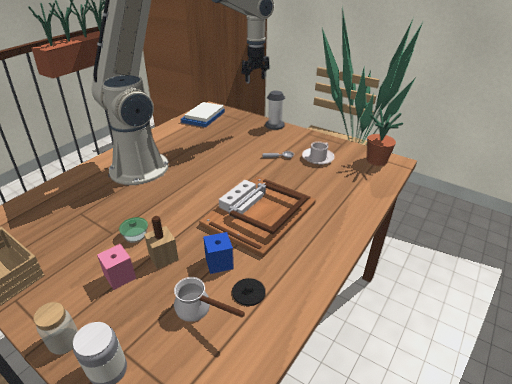

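View pics/side0.png

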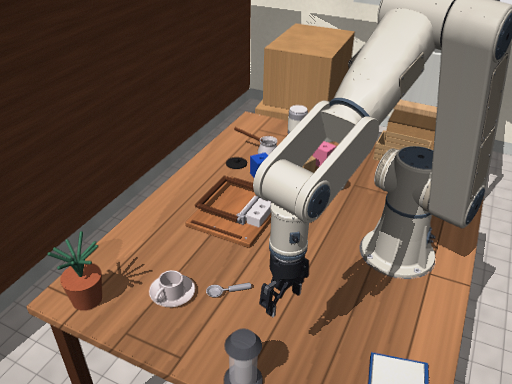

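The scene view shows the wooden stand with the dark pick handle at about (160,240). The pink block at (116,266) and the blue block at (218,253) are decoys. The lock block is at about (242,196), with three wells. I'll enlarge both areas to confirm and measure.

```bash
python3 - <<'E'
import cv2,numpy as np
a=cv2.imread("pics/scene0.png")
c1=cv2.resize(a[205:280,130:190],None,fx=6.6,fy=6.6,interpolation=cv2.INTER_CUBIC)   # 396x495
c2=cv2.resize(a[165:240,210:270],None,fx=6.6,fy=6.6,interpolation=cv2.INTER_CUBIC)
cv2.imwrite("pics/crop0.png",np.hstack([c1,c2]))
E
```

```text
(no output)
```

View pics/crop0.png

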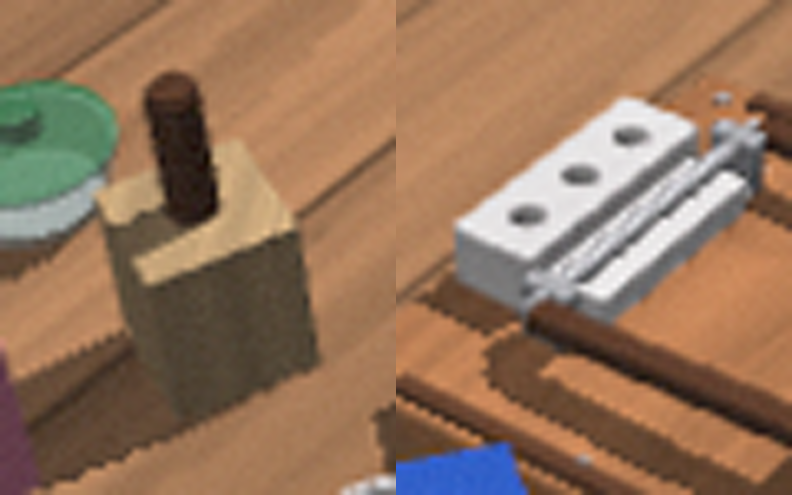

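The crop shows the wooden stand with the pick, its handle top at about (172,83) in the crop and its base on the stand at (193,212). The three wells are at (630,134), (580,174) and (528,214). Next I'll triangulate these.

```bash
cat > h.py <<'E'
import numpy as np,cv2
from rig import *
def K(m):return np.array([[m['fx'],0,m['cx']],[0,m['fy'],m['cy']],[0,0,1]])
def onplane(m,uv,z):
    uv=np.array(uv,float).reshape(-1,1,2);n=cv2.undistortPoints(uv,K(m),m['dist'])[:,0]
    d=np.c_[n,np.ones(len(n))]@m['R'];c=-m['R'].T@m['t']
    return c+d*((z-c[2])/d[:,2])[:,None]
def proj(m,X):
    return cv2.projectPoints(np.array(X,float).reshape(-1,3),cv2.Rodrigues(m['R'])[0],m['t'],K(m),m['dist'])[0][:,0]
E
python3 - <<'E'
from h import *
m=camera_model("scene")
c=lambda L,x0,y0,o=0:[((u-o+.5)/6.6+x0-.5,(v+.5)/6.6+y0-.5) for u,v in L]
st=onplane(m,c([(100,197),(145,280),(298,228),(238,145)],130,205),85);print(st.round(1),st.mean(0))
print("handle top",onplane(m,c([(172,83)],130,205),155).round(1))
w=onplane(m,c([(630,134),(580,174),(528,214)],210,165,396),58);print("wells",w.round(1))
d=w[0]-w[2];print(np.linalg.norm(d),np.arctan2(-d[0],d[1]))
b=onplane(m,c([(630,97),(698,127),(525,265),(456,226)],210,165,396),58);print("block",b.round(1),b.mean(0))
d=b[0]-b[3];print(np.arctan2(-d[0],d[1]))
for n,uv,z in(("lid",(249,292),10),("cezve",(190,300),40),("handle end",(242,314),100),("dish",(133,228),60),("blue",(217,240),85),("pink",(115,252),85)): print(n,onplane(m,[uv],z).round(0))
E
```

```text
[[ 425.2 -325.9   85. ]
 [ 480.9 -350.5   85. ]
 [ 511.4 -288.9   85. ]
 [ 450.1 -265.    85. ]] [ 466.89770273 -307.57811617   85.        ]
handle top [[ 464.7 -304.9  155. ]]
wells [[493.   83.   58. ]
 [493.2  37.1  58. ]
 [492.5  -7.4  58. ]]
90.48526484380844 -0.005755294856818823
block [[471.7 112.8  58. ]
 [519.5 109.9  58. ]
 [517.9 -42.9  58. ]
 [468.4 -37.1  58. ]] [494.37534126  35.66583941  58.        ]
-0.02217151589474861
lid [[ 759. -271.   10.]]
cezve [[ 665. -400.   40.]]
handle end [[ 824. -392.  100.]]
dish [[ 348. -311.   60.]]
blue [[ 613. -221.   85.]]
pink [[ 412. -425.   85.]]
```

Positions check out: the wells are 45 mm apart with tray yaw about 0, the stand's bore is at about (466,-306), and the handle top agrees. I'll turn the jaws to the world axes and move towards the stand.

>>> step_arm:
  commands:
    - [[0, 0, 0], 0.1814, 1]
    - [[0, 0, 0], 0.1814, 1]
    - [[0, 0, 0], 0.1814, 1]
    - [[0, 0, 0], 0.1814, 1]
    - [[0, 0, 0], 0.1814, 1]
    - [[0, 0, 0], 0.1814, 1]
    - [[0, 0, 0], 0.1814, 1]
    - [[-55, 17, 0], 0, 1]
    - [[-55, 17, 0], 0, 1]
    - [[-55, 17, 0], 0, 1]
    - [[-55, 17, 0], 0, 1]
    - [[-55, 17, 0], 0, 1]
    - [[-55, 17, 0], 0, 1]
    - [[-55, 17, 0], 0, 1]
    - [[-55, 17, 0], 0, 1]
    - [[-55, 17, 0], 0, 1]
    - [[-55, 17, 0], 0, 1]
    - [[-55, 17, 0], 0, 1]
    - [[-55, 17, 0], 0, 1]
    - [[-55, 17, 0], 0, 1]

```text
clock: 2.65
eef_pos: [378.4, -147.1, 405.3]
tcp_rot: [3.135, 0.004, 1.534]
contact_force: [0.4, -0.1, -0.5]
opening: 1.003
```

>>> step_arm:
  commands:
    - [[-40, 20, 0], 0, 1]
    - [[-40, 20, 0], 0, 1]
    - [[-15, 20, 0], -0.036, 1]
    - [[0, 0, 0], 0, 1]
    - [[0, 0, 0], 0, 1]

```text
clock: 3.28
eef_pos: [435.0, -251.5, 405.0]
tcp_rot: [3.137, 0.004, 1.564]
contact_force: [-0.6, 0.3, 0.5]
opening: 1.003
```

```bash
python3 - <<'E'
from h import *
s=sense();m=camera_model("wrist");print(s['eef_pos'],s['tcp_rot'],-m['R'].T@m['t'])
cv2.imwrite("pics/w1.png",cv2.resize(grab_frame("wrist"),(768,576),interpolation=cv2.INTER_CUBIC))
print(proj(m,[[466,-306,85],[466,-306,155]])*1.5)
E
```

```text
[ 434.98641606 -251.5167113   405.02692563] [3.13665845 0.00405614 1.56351602] [ 435.69498992 -169.47997917  374.31522954]
[[420.30244425 335.52714164]
 [432.84199166 393.31195915]]
```

View pics/w1.png

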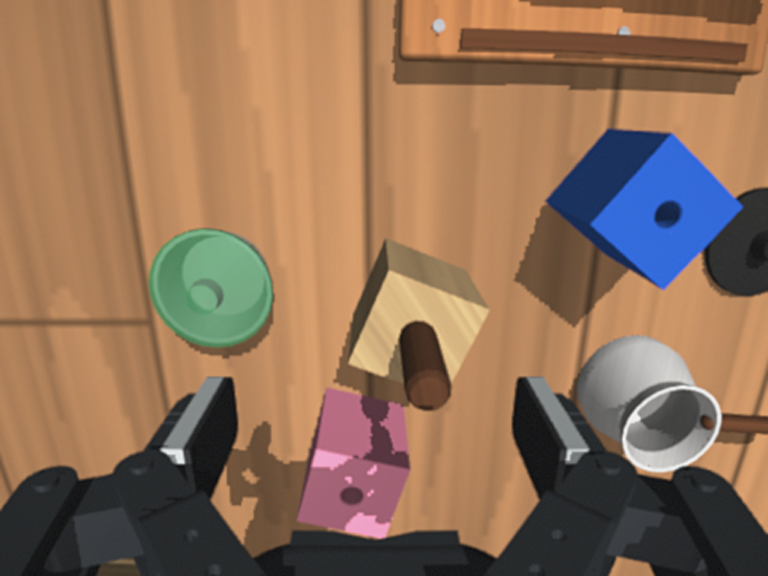

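The wrist view confirms it. The wooden stand is at about (418,335), with the dark handle's top at (430,387). Pink (355,460) and blue (655,210) are the decoys. Both views put the pick at about (465,-304). I'll go above it and down.

>>> step_arm:
  commands:
    - [[-26, 15, 0], 0, 1]
    - [[-26.5, 14.5, 0], -0.006, 1]
    - [[0, 0, 0], 0, 1]
    - [[0, 0, 25], 0, 1]
    - [[0, 0, 25], 0, 1]
    - [[0, 0, 25], 0, 1]
    - [[0, 0, 25], 0, 1]
    - [[0, 0, 0], 0, 1]

```text
clock: 4.32
eef_pos: [460.6, -296.2, 304.9]
tcp_rot: [3.138, 0.002, 1.573]
contact_force: [-0.1, 0.2, -0.5]
opening: 1.001
```

>>> step_arm:
  commands:
    - [[-8, 4, 0], 0, 1]
    - [[0, 0, 0], 0, 1]
    - [[0, 0, 15], 0, 1]
    - [[0, 0, 15], 0, 1]
    - [[0, 0, 4], 0, 1]
    - [[0, 0, 0], 0, 1]

```text
clock: 5.08
eef_pos: [465.3, -304.3, 271.4]
tcp_rot: [3.135, 0.003, 1.573]
contact_force: [0.1, -0.2, -0.2]
opening: 1.003
```

>>> step_arm:
  commands:
    - [[0, 0, 0], 0, 0]
    - [[0, 0, 0], 0, 0]
    - [[0, 0, 0], 0, 0]
    - [[0, 0, 0], 0, 0]
    - [[0, 0, 0], 0, 0]
    - [[0, 0, 0], 0, 0]
    - [[0, 0, 0], 0, 0]
    - [[0, 0, 0], 0, 0]
  force: 60

```text
clock: 6.08
eef_pos: [465.6, -304.4, 272.2]
tcp_rot: [3.135, 0.004, 1.573]
contact_force: [-0.3, 0.7, 0.9]
opening: 0.274
```

```bash
python3 - <<'E'
from h import *
s=sense();print(s['eef_pos'],s['tcp_rot'],s['contact_force'],s['opening'])
E
```

```text
[ 465.55849746 -304.43628957  272.16965258] [3.13456877 0.00392327 1.57345748] [-0.2856056   0.66950521  0.93781441] 0.27412502443072867
```

The pick is gripped at opening 0.274 (about 23 mm). Seated reference: TCP z 272.2 corresponds to tip z 5. Next I'll lift it and carry it to the middle well.

>>> step_arm:
  commands:
    - [[0, 0, -15], 0, 0]
    - [[0, 0, -25], 0, 0]
    - [[0, 0, -25], 0, 0]
    - [[0, 0, -25], 0, 0]
    - [[0, 0, -25], 0, 0]
    - [[20, 2, 0], 0, 0]
    - [[40, 3, 0], 0, 0]
    - [[40, 3, 0], 0, 0]
    - [[40, 3, 0], 0, 0]
    - [[40, 3, 0], 0, 0]
    - [[40, 3, 0], 0, 0]
    - [[40, 3, 0], 0, 0]
    - [[30, 3, 0], 0, 0]
    - [[20, 3, 0], 0, 0]
    - [[10, 0, 0], 0, 0]
    - [[0, 0, 0], 0, 0]
    - [[0, 0, 0], 0, 0]

```text
clock: 8.2
eef_pos: [483.8, 34.1, 389.7]
tcp_rot: [3.14, 0.002, 1.574]
contact_force: [-0.1, -0.1, -0.4]
opening: 0.278
```

```bash
python3 - <<'E'
from h import *
s=sense();print(s['eef_pos'],s['tcp_rot'],s['contact_force'],s['opening']);m=camera_model("wrist")
f=grab_frame("wrist")
cv2.imwrite("pics/w2.png",cv2.resize(f,(768,576),interpolation=cv2.INTER_CUBIC))
e=s['eef_pos']
print(proj(m,[[493,83,58],[493,37,58],[493,-7.5,58],e+[1.5,-.8,-267.2]])*1.5)
E
```

```text
[483.7782512   34.09466939 389.74358659] [3.14022818e+00 2.24816518e-03 1.57441450e+00] [-0.14077906 -0.06855406 -0.38849647] 0.27754906073334046
[[389.20443889 173.37151541]
 [388.30203152 246.76006883]
 [387.46521267 311.68292484]
 [376.72129967 285.82551518]]
```

View pics/w2.png

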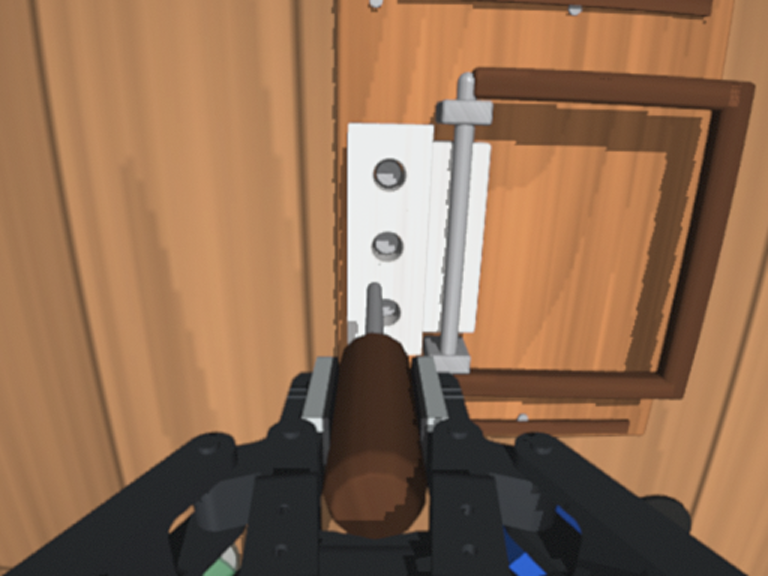

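Predicted wells coincide with the image, at (389,174), (388,246) and (388,312). The tip at (375,285) matches too. Now I'll centre over the middle well and lower the tip to just above the cap.

>>> step_arm:
  commands:
    - [[3.6, 8.5, 0], 0, 0]
    - [[0, 0, 0], 0, 0]
    - [[0, 0, 20], 0, 0]
    - [[0, 0, 20], 0, 0]
    - [[0, 0, 10], 0, 0]
    - [[0, 0, 0], 0, 0]

```text
clock: 9.0
eef_pos: [494.0, 35.8, 339.1]
tcp_rot: [3.139, 0.002, 1.571]
contact_force: [0.1, 0.9, -0.6]
opening: 0.278
```

>>> step_arm:
  commands:
    - [[1.7, -1.3, 4], 0, 0]
    - [[0, 0, 8], 0, 0]
    - [[0, 0, 8], 0, 0]
    - [[0, 0, 4], 0, 0]
    - [[0, 0, 0], 0, 0]

```text
clock: 9.62
eef_pos: [493.3, 37.6, 314.7]
tcp_rot: [3.137, 0.002, 1.571]
contact_force: [0.5, -0.7, 0.8]
opening: 0.274
```

Tip z is about 47.5, inside the well and 3.5 mm above the cap. Now I'll press gently in small steps.

>>> step_arm:
  commands:
    - [[0, 0, 2], 0, 0]
    - [[0, 0, 2], 0, 0]
    - [[0, 0, 0], 0, 0]

```text
clock: 10.0
eef_pos: [493.5, 37.6, 310.8]
tcp_rot: [3.136, 0.002, 1.571]
contact_force: [-0.1, 0.7, -0.9]
opening: 0.274
```

>>> step_arm:
  commands:
    - [[0, 0, 1], 0, 0]

```text
clock: 10.12
eef_pos: [493.6, 37.6, 310.0]
tcp_rot: [3.136, 0.002, 1.571]
contact_force: [-0.9, 0.9, 3.8]
opening: 0.278
```

>>> step_arm:
  commands:
    - [[0, 0, 1], 0, 0]

```text
clock: 10.25
eef_pos: [493.7, 37.6, 309.3]
tcp_rot: [3.135, 0.002, 1.571]
contact_force: [-0.2, 0.2, -0.7]
opening: 0.279
```

>>> step_arm:
  commands:
    - [[0, 0, 1], 0, 0]

```text
clock: 10.38
eef_pos: [493.7, 37.6, 308.4]
tcp_rot: [3.135, 0.002, 1.571]
contact_force: [-2.0, -0.4, 6.1]
opening: 0.276
```

>>> step_arm:
  commands:
    - [[0, 0, 1], 0, 0]

```text
clock: 10.5
eef_pos: [493.7, 37.6, 307.6]
tcp_rot: [3.135, 0.002, 1.571]
contact_force: [-1.2, -1.1, 4.1]
opening: 0.275
```

>>> step_arm:
  commands:
    - [[0, 0, 0], 0, 0]

```text
clock: 10.62
eef_pos: [493.8, 37.6, 307.6]
tcp_rot: [3.135, 0.002, 1.571]
contact_force: [-0.9, -0.2, 1.5]
opening: 0.275
```

>>> step_arm:
  commands:
    - [[0, 0, 1], 0, 0]

```text
clock: 10.75
eef_pos: [493.8, 37.6, 306.7]
tcp_rot: [3.135, 0.002, 1.571]
contact_force: [-1.6, -0.1, 4.3]
opening: 0.279
```

>>> step_arm:
  commands:
    - [[0, 0, 0], 0, 0]

```text
clock: 10.88
eef_pos: [493.7, 37.6, 306.7]
tcp_rot: [3.135, 0.002, 1.571]
contact_force: [-2.0, -0.6, 3.4]
opening: 0.275
```

>>> step_arm:
  commands:
    - [[0, 0, 1], 0, 0]

```text
clock: 11.0
eef_pos: [493.8, 37.6, 305.7]
tcp_rot: [3.135, 0.002, 1.571]
contact_force: [-1.9, -0.9, 4.9]
opening: 0.28
```

>>> step_arm:
  commands:
    - [[0, 0, 0], 0, 0]

```text
clock: 11.12
eef_pos: [493.8, 37.6, 305.7]
tcp_rot: [3.135, 0.002, 1.571]
contact_force: [-1.3, -1.0, 3.3]
opening: 0.274
```

The cap gives about 5 mm at only about 4 N, which looks sprung. I'll look at the leg and check the pick hasn't slipped in the jaws.

```bash
python3 - <<'E'
from h import *
a=cv2.resize(grab_frame("wrist"),(400,300),interpolation=cv2.INTER_AREA)
b=cv2.resize(grab_frame("scene")[120:270,170:370],(400,300),interpolation=cv2.INTER_CUBIC)
cv2.imwrite("pics/w3.png",np.hstack([a,b]));print(sense()['contact_force'])
E
```

```text
[-1.19099005 -0.75241528  3.96824766]
```

View pics/w3.png

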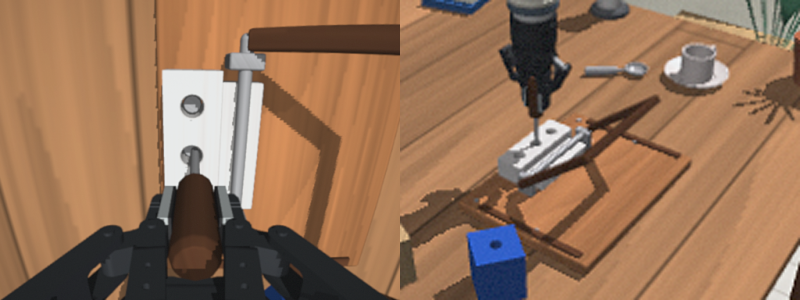

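The leg is swinging up: the middle cap is the release. I'll press on to the stop, watching the force.

>>> step_arm:
  commands:
    - [[0, 0, 1], 0, 0]
    - [[0, 0, 0], 0, 0]

```text
clock: 11.48
eef_pos: [493.8, 37.6, 304.7]
tcp_rot: [3.135, 0.002, 1.571]
contact_force: [-1.4, -0.2, 5.0]
opening: 0.276
```

>>> step_arm:
  commands:
    - [[0, 0, 1], 0, 0]
    - [[0, 0, 0], 0, 0]

```text
clock: 11.72
eef_pos: [493.9, 37.6, 304.0]
tcp_rot: [3.135, 0.002, 1.571]
contact_force: [-1.9, 0.0, 5.4]
opening: 0.275
```

>>> step_arm:
  commands:
    - [[0, 0, 0.7], 0, 0]
    - [[0, 0, 0], 0, 0]

```text
clock: 11.98
eef_pos: [493.9, 37.6, 304.0]
tcp_rot: [3.135, 0.002, 1.571]
contact_force: [-1.7, 0.2, 5.0]
opening: 0.274
```

>>> step_arm:
  commands:
    - [[0, 0, 1], 0, 0]
    - [[0, 0, 0.5], 0, 0]

```text
clock: 12.22
eef_pos: [494.1, 37.6, 303.8]
tcp_rot: [3.135, 0.002, 1.571]
contact_force: [-3.9, -1.3, 13.0]
opening: 0.28
```

>>> step_arm:
  commands:
    - [[0, 0, 1.5], 0, 0]
    - [[0, 0, 1], 0, 0]

```text
clock: 12.48
eef_pos: [494.4, 37.6, 303.7]
tcp_rot: [3.134, 0.002, 1.571]
contact_force: [-6.4, -0.4, 19.9]
opening: 0.277
```

The stop is reached: the force rises to 20 N with no more travel, at the predicted TCP z of 304. I'll withdraw and return towards the stand.

>>> step_arm:
  commands:
    - [[0, 0, -8], 0, 0]
    - [[0, 0, -15], 0, 0]
    - [[0, 0, -22], 0, 0]
    - [[0, 0, -22], 0, 0]
    - [[0, 0, -22], 0, 0]
    - [[0, 0, 0], 0, 0]
    - [[-20, -2, 0], 0, 0]
    - [[-40, -3, 0], 0, 0]
    - [[-40, -3, 0], 0, 0]
    - [[-40, -3, 0], 0, 0]
    - [[-40, -3, 0], 0, 0]
    - [[-40, -3, 0], 0, 0]
    - [[-40, -3, 0], 0, 0]
    - [[-40, -3, 0], 0, 0]
    - [[-20, -3, 0], 0, 0]
    - [[-8, 0, 0], 0, 0]
    - [[0, 0, 0], 0, 0]

```text
clock: 14.6
eef_pos: [465.2, -298.6, 387.7]
tcp_rot: [3.14, -0.003, 1.572]
contact_force: [-0.5, -0.3, -1.4]
opening: 0.28
```

```bash
python3 - <<'E'
from h import *
s=sense();print(s['eef_pos'],s['tcp_rot'],s['contact_force'],s['opening']);m=camera_model("wrist")
a=cv2.resize(grab_frame("wrist"),(576,432),interpolation=cv2.INTER_AREA)
e=s['eef_pos'];print(proj(m,[[466.5,-306,85],e+[1,-.7,-267.2]])*1.125)
b=cv2.resize(grab_frame("scene")[130:250,190:330],(224,192),interpolation=cv2.INTER_CUBIC)
o=np.zeros((432,800,3),np.uint8);o[:,:576]=a;o[:192,576:]=b
cv2.imwrite("pics/w4.png",o)
E
```

```text
[ 465.16968598 -298.57368371  387.72834706] [ 3.14046272e+00 -2.67187258e-03  1.57249357e+00] [-0.48881729 -0.25517293 -1.41956595] 0.28030389267673306
[[282.07786805 209.16664088]
 [281.8565429  216.0533901 ]]
```

View pics/w4.png

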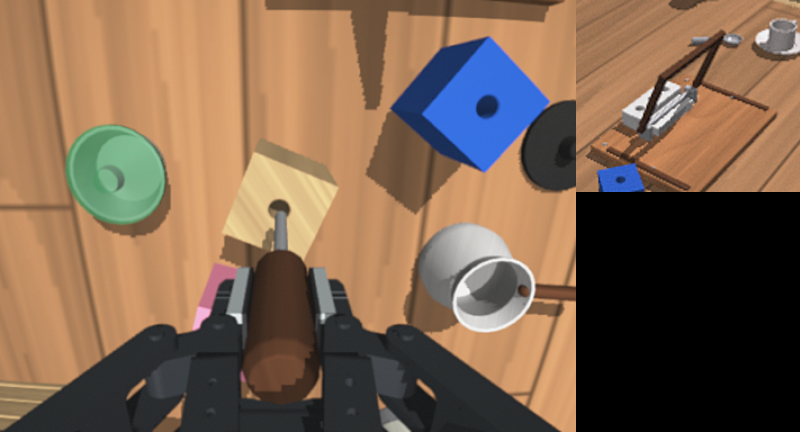

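The leg is up. The bore is at (280,207) and the tip at (281,214), just short of it in y. I'll shift 6 mm and lower in stages.

>>> step_arm:
  commands:
    - [[-6, 0, 0], 0, 0]
    - [[0, 0, 0], 0, 0]
    - [[0, 0, 12], 0, 0]
    - [[0, 0, 10], 0, 0]
    - [[0, 0, 0], 0, 0]

```text
clock: 15.32
eef_pos: [465.6, -302.1, 364.2]
tcp_rot: [3.141, -0.003, 1.576]
contact_force: [0.5, -1.0, 0.1]
opening: 0.279
```

>>> step_arm:
  commands:
    - [[-3.5, 0.5, 0], 0, 0]
    - [[0, 0, 0], 0, 0]
    - [[0, 0, 5], 0, 0]
    - [[0, 0, 8], 0, 0]
    - [[0, 0, 0], 0, 0]

```text
clock: 15.95
eef_pos: [466.3, -306.0, 350.4]
tcp_rot: [3.14, -0.003, 1.576]
contact_force: [1.2, -0.6, 0.4]
opening: 0.279
```

>>> step_arm:
  commands:
    - [[0, 0, 10], 0, 0]
    - [[0, 0, 10], 0, 0]
    - [[0, 0, 0], 0, 0]

```text
clock: 16.32
eef_pos: [466.2, -305.8, 328.7]
tcp_rot: [3.141, -0.003, 1.576]
contact_force: [-1.0, -0.1, -0.6]
opening: 0.276
```

Tip is at z of about 61, inside the bore with no contact force. I'll continue down.

>>> step_arm:
  commands:
    - [[0, 0, 12], 0, 0]
    - [[0, 0, 12], 0, 0]
    - [[0, 0, 12], 0, 0]
    - [[0, 0, 10], 0, 0]
    - [[0, 0, 0], 0, 0]

```text
clock: 16.95
eef_pos: [466.1, -305.6, 278.9]
tcp_rot: [3.142, -0.004, 1.576]
contact_force: [-0.1, 0.6, -0.3]
opening: 0.276
```

>>> step_arm:
  commands:
    - [[0, 0, 4], 0, 0]
    - [[0, 0, 2], 0, 0]
    - [[0, 0, 0], 0, 0]

```text
clock: 17.32
eef_pos: [466.5, -305.8, 273.1]
tcp_rot: [3.141, -0.003, 1.576]
contact_force: [-0.1, -0.5, -1.5]
opening: 0.275
```

>>> step_arm:
  commands:
    - [[0, 0, 0.8], 0, 0]
    - [[0, 0, 0], 0, 0]

```text
clock: 17.58
eef_pos: [466.6, -305.8, 272.6]
tcp_rot: [3.14, -0.003, 1.576]
contact_force: [0.3, -1.1, -0.5]
opening: 0.28
```

>>> step_arm:
  commands:
    - [[0, 0, 0.8], 0, 0]
    - [[0, 0, 0], 0, 0]

```text
clock: 17.82
eef_pos: [466.7, -305.9, 272.2]
tcp_rot: [3.139, -0.003, 1.576]
contact_force: [0.3, 0.1, -0.9]
opening: 0.275
```

>>> step_arm:
  commands:
    - [[0, 0, 0.8], 0, 0]
    - [[0, 0, 0], 0, 0.35]
    - [[0, 0, 0], 0, 0.5]
    - [[0, 0, 0], 0, 1]
    - [[0, 0, 0], 0, 1]
    - [[0, 0, 0], 0, 1]
    - [[0, 0, 0], 0, 1]
    - [[0, 0, 0], 0, 1]
    - [[0, 0, -10], 0, 1]
    - [[0, 0, -20], 0, 1]
    - [[0, 0, -30], 0, 1]
    - [[0, 0, -30], 0, 1]
    - [[0, 0, -30], 0, 1]
    - [[30, -20, 0], 0, 1]
    - [[30, -20, 0], 0, 1]
    - [[0, 0, 0], 0, 1]
    - [[0, 0, 0], 0, 1]

```text
clock: 19.95
eef_pos: [425.6, -245.6, 401.7]
tcp_rot: [3.134, 0.001, 1.576]
contact_force: [0.8, -0.6, -0.5]
opening: 0.994
```

```bash
python3 - <<'E'
from h import *
s=sense();print(s['eef_pos'],s['tcp_rot'],s['opening'],s['contact_force']);m=camera_model("wrist")
a=cv2.resize(grab_frame("wrist"),(400,300),interpolation=cv2.INTER_AREA)
f=grab_frame("scene");cv2.imwrite("pics/scene5.png",f)
b=cv2.resize(f[130:340,110:390],(400,300),interpolation=cv2.INTER_CUBIC)
i=cv2.imread("pics/scene0.png")
c=[cv2.resize(x[205:280,130:230],(400,300),interpolation=cv2.INTER_CUBIC) for x in(i,f)]
cv2.imwrite("pics/w5.png",np.vstack([np.hstack([a,b]),np.hstack(c)]))
E
```

```text
[ 425.60897325 -245.55256069  401.73716171] [3.13399637e+00 8.71516871e-04 1.57564247e+00] 0.9944234630095982 [ 0.78225263 -0.57621005 -0.50514062]
```

View pics/w5.png

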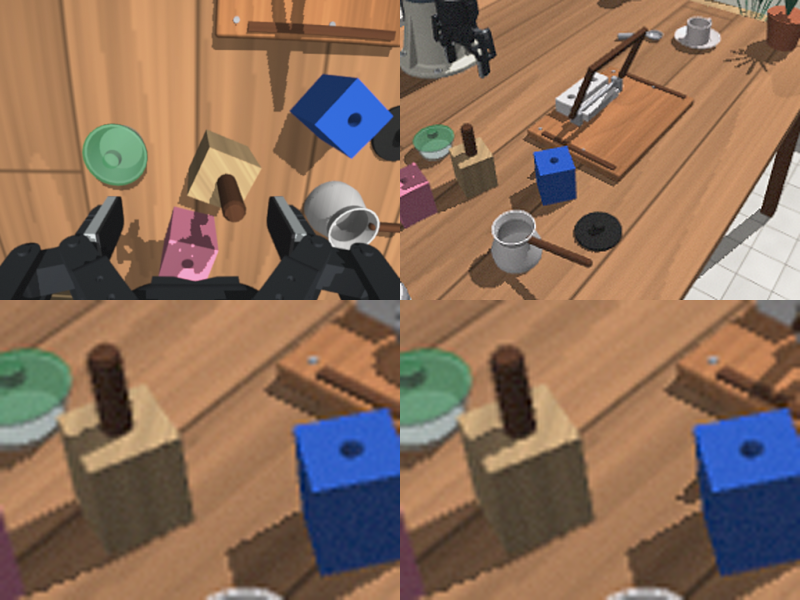

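The pick stands upright and seated, with its handle matching the start picture (bottom left and right). The leg is up, the bystanders haven't moved, and the gripper is clear. Handing in.

```bash
python3 -c "
from rig import *
print(sign_off(), sense()['clock'])"
```

```text
the job is handed in; nothing more can be done
the job is handed in; nothing more can be done
```

The leg is up and the pick is back in its stand. I handed the job in at about 20 s of the 64 s limit; no verdict was reported.

- **Finding the release:** I felt the middle well first, and its cap gave at about 4 N, so it was the sprung one. I didn't touch the other two wells.
- **Pressing it:** I pressed the cap to its stop, at the predicted depth of about 7 mm below the cap's rest height. The force then rose to about 20 N with no further travel, under the 40 N limit.
- **Last checks by camera:** The pick stands upright with its handle where it was at the start, and the leg is raised. The coffee things in view look unmoved, and the gripper is open and clear.
- **Not confirmed directly:**
  - I felt no clear contact on the stand before letting go of the pick. That it is fully home rests on the arm being at the same height as when it gripped the pick, and on the picture.
  - I inferred that the release cap came back up; I didn't measure it.
  - Force readings were noisy by 1–2 N, so the press forces are approximate.

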